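# Find the soft corner of a hammering plate and wedge it steady

### The arm

A 7-joint arm with a two-finger parallel gripper is mounted at the origin on a cart in front of the work surface, level with it; the furniture and walls round the work are solid. World frame = base frame: x ahead of the robot, y to its left, z up, the work surface at z = 0. Lengths are in mm, angles in degrees, forces in N, time in s.
With the tool pointing down it reaches from about 400 to 850 mm from the base axis. Payload 4.5 kg.
Tool frame: the origin (TCP) lies between the finger pads; the fingertips stand 8 mm ahead of it and the grasp point (between the pads) lies 11 mm behind it; z points along the fingers, y is the direction in which the jaws open and shut (so a half turn about z gives the same grasp; the last joint's range is limited). The gripper opens to 85 mm and grips with 20 to 120 N. Pads are 22 mm wide; open, the fingers measure 114 mm over their backs; the gripper's body (76 mm by 85 mm) begins 54 mm behind the grasp point. The pads swing forward as they close: fully open they stand 13 mm farther back than shut.
Start: joints at [-68.251, 39.483, -11.15, 89.685, 9.013, 51.709, -12.324], TCP at [211.825, 588.034, 239.317] pointing down, gripper open.
Joint ranges: [-172.22, 172.22], [-26.19, 119.32], [-84.43, 86.54], [7.71, 146.69], [-57.33, 237.33], [2.42, 119.75], [-152.13, 152.13]. Speed limits (degrees/s): [147.25, 147.25, 180, 180, 180, 180, 180].

### API

Orientations are given as a 3x3 rotation matrix whose columns are the frame's x, y, z axes.
In Python, from station import manip gives the robot as it stands.
- The arm moves only by the shell command python3 -m handwheel 'ROWS' [OPENING] [FORCE]. ROWS is a JSON object of lists of equal length, an entry for each row: "dp": the shift along the tool's x, y, z in units of 50 mm (1.0 is 50 mm), a list of three; "twist": the turn about the tool's z in units of 6 degrees (1.0 is 6 degrees). A call has 1 to 12 rows; each row is the pose to reach, as a shift and turn from the pose commanded when the call began, along the tool's axes at that moment; what a row does not reach only later rows make up. A row lasts 1/8 s, in which the tool goes at most 62.5 mm and 10.7 degrees, less where a joint would pass 70% of its speed; a pose out of reach is approached as far as the arm can. A call with a gripper value outside its range is refused whole. OPENING is the closure in counts, from 0 (fully open) to 255 (shut), set as the call begins (- or left out, the last holds). The fingers move at their own pace and stop on an object; FORCE is the grip in N (left out, the last holds). Time passes only in rows, so rows that repeat a pose let the fingers close. It gives the time, the measured TCP pose, the force and the opening at its end, in the units of the state.
- manip.get_state(): the state, without advancing time (a new reading comes with each control period).
- manip.capture(name): name is "scene" or "side" or "wrist"; returns the picture (420x560x3 uint8, red, green, blue); there is no depth.
- manip.camera_info(name): a dict with "fx", "fy", "cx", "cy" (pixels), "k1" (the pictures are not rectified: a ray, as slopes to the right and down, at radius r is drawn at 1 + k1 r^2 times it, then the intrinsics apply), "cam_to_world" (4x4, takes a point from camera to world coordinates). Camera axes: x right, y down, z forward; pixel columns grow to the right and rows downward; lengths in mm; the calibration is good to about 2 mm. A picture is of the moment at which its call begins: read the wrist's pose just before it. camera_info takes no time and is no camera call; for the wrist camera it gives the pose at the moment of the call.
- manip.close_job(): hands the job in, once; it reports no verdict.
The state is a dict: "t": time; "joint_positions": joint angles; "joint_vel": joint speeds; "effort": joint torques, N m; "tcp_pos": TCP position; "tcp_rot": TCP orientation; "wrist_force": force on the tool from outside, world axes, zero at the start; "moment": the same for the moment, N m; "width": finger opening in mm.
Only numpy, scipy, OpenCV 4.12 (cv2) and the standard library are available. Lean on these libraries where they do the work, as an engineer would, in place of code of your own. Each camera call takes 0.05 s, during which the arm holds its last target.

### The job

The hammering block's base plate rocks because one of the four packers under its corners is too low. Press down lightly on its corners in turn with the closed fingers to find the one that gives, slide the steel taper wedge in between that corner and its packer, from the packer's free end, until it is just snug without lifting the plate, and let go of it. Then press that corner once more, as firmly as before, to see that it no longer gives, and leave the plate and the other things where they are.

Things in the scene. Friction and masses are not known exactly. Their poses are not given: they have to be found in the camera images.
- base_plate: Loose aluminium base plate, 110 (x) x 170 (y) x 10 mm, about 2 kg with its block. Origin: centre of its underside, 17 to 22 mm above the bench (z = 0); z up, x roughly away from the robot, y to its left. An 89 x 89 x 23 mm steel block is clamped on its middle, with a dark toe clamp on either side in y (x within +-13 mm, out to y = +-67 mm, top 28 mm above the origin).
- corner_front_left (a point): Place to press near the plate's front left corner, on its top: x = -45, y = 75, z = 10 mm in the plate's frame (the others likewise with +-). All four corners are bare. At the soft corner about 4 to 6 N rock the plate down by 3 to 5 mm (30 to 55 mrad) and it comes back up when released; the other corners do not give.
- corner_back_left (a point): The same near the back left corner (x = 45, y = 75 mm). Under each corner is a fixed steel packer 56 (x) x 30 (y) mm, centred at x = +-69, y = +-68 mm in the plate's frame: its inner 14 mm lie under the plate, 42 mm stick out in front (-x) or behind (+x) as a level ledge.
- corner_back_right (a point): The same near the back right corner (x = 45, y = -75 mm). Three packers touch the plate's underside; the top of the fourth, at any one corner, is 3 to 4.5 mm below it. The plate at rest is level all the same.
- corner_front_right (a point): The same near the front right corner (x = -45, y = -75 mm). The wedge goes in along the plate's x, nose towards the plate, lying on the low packer's ledge: from the front at the front corners, from behind at the back ones. It slides with 1 N till it meets the plate's lower edge; a push of 4 to 7 N makes it snug; over 10 N shoves or lifts the plate.
- wedge_head (a point): Centre of the upright head of the loose steel taper wedge (0.1 kg), 13 mm above its flat underside. The head is 16 mm along the wedge, 20 mm wide (y, the way to grip it), 26 mm high. x points to the nose. The taper, 20 mm wide and 42 mm long, starts 8 mm from this point and ends at the nose, 50 mm from it: 1.8 mm thick there, rising 1 in 8 to 7 mm at the head. It stays where it is wedged.
- wedge_nose (a point): Middle of the wedge's nose, at its underside.
- wedge: The same steel taper wedge; origin at the nose, underside, x out of the nose, z up.
- chasing_hammer: Small chasing hammer, ash handle, 200 mm long, lying in front of the polishing motor; origin in its middle on the bench. Not to be moved.

How it is judged:
By the outcome, as a careful person would: the job done as asked, in the order asked, and still so for the second after the job is handed in, with the robot touching nothing.
It also fails if it takes over 72 s, if anything falls off the work surface, if the arm or the gripper's body presses on something with over 40 N, if the wrist force passes 120 N, or if a joint passes its speed limit or range.

## Working session

There is one attempt and no reset: what is moved stays moved. The work goes in short steps, Python scripts to look and compute and a shell command to move; the robot and the scene stay as the last step left them, time stands still between calls to the robot, and variables do not carry over. Pictures are saved under pics/ and viewed, and the job is handed in when it is done.

```bash
ls; mkdir -p pics; python3 - <<'E'
from station import manip
import cv2,numpy as np
s=manip.get_state()
print({k:np.round(v,3).tolist() for k,v in s.items()})
for n in ("scene","side","wrist"):
    c=manip.camera_info(n); print(n,{k:np.round(v,3).tolist() for k,v in c.items()})
    cv2.imwrite(f"pics/{n}0.png",manip.capture(n)[:,:,::-1])
E
```

```text
pics
{'t': 0.0, 'joint_positions': [-68.252, 39.536, -11.145, 89.747, 9.012, 51.709, -12.326], 'joint_vel': [0.05, 0.008, -0.077, -0.014, 0.002, -0.055, -0.041], 'effort': [0.0, -53.961, -1.267, -15.855, 0.009, 0.009, 0.0], 'tcp_pos': [211.655, 587.375, 238.447], 'tcp_rot': [[-0.941, 0.339, -0.001], [0.339, 0.941, -0.002], [-0.0, -0.002, -1.0]], 'wrist_force': [0.048, 0.062, -0.353], 'moment': [-0.006, -0.033, -0.05], 'width': 85.354}
scene {'fx': 445.626, 'fy': 445.626, 'cx': 283.637, 'cy': 206.389, 'k1': -0.061, 'cam_to_world': [[0.793, -0.483, 0.37, 93.833], [-0.609, -0.616, 0.5, -469.463], [-0.014, -0.622, -0.783, 838.77], [0.0, 0.0, 0.0, 1.0]]}
side {'fx': 503.631, 'fy': 503.631, 'cx': 283.567, 'cy': 215.431, 'k1': -0.087, 'cam_to_world': [[0.104, -0.744, 0.66, -461.049], [-0.995, -0.076, 0.072, -57.805], [-0.004, -0.664, -0.748, 1106.051], [0.0, 0.0, 0.0, 1.0]]}
wrist {'fx': 312.938, 'fy': 312.938, 'cx': 276.158, 'cy': 207.172, 'k1': 0.012, 'cam_to_world': [[0.34, 0.904, 0.259, 145.454], [0.941, -0.326, -0.095, 611.232], [-0.001, 0.276, -0.961, 372.243], [0.0, 0.0, 0.0, 1.0]]}
```

View pics/scene0.png

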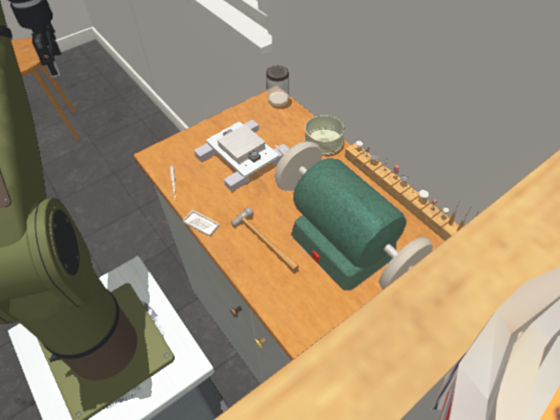

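View pics/side0.png

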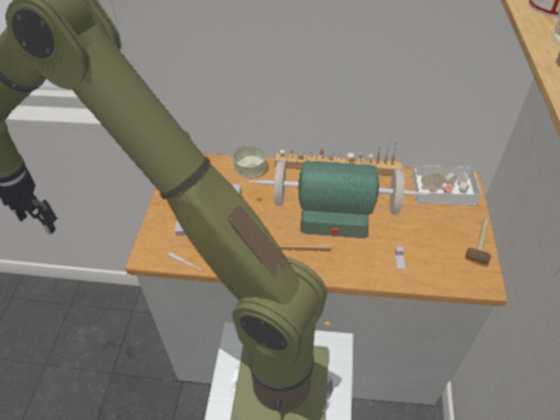

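View pics/wrist0.png

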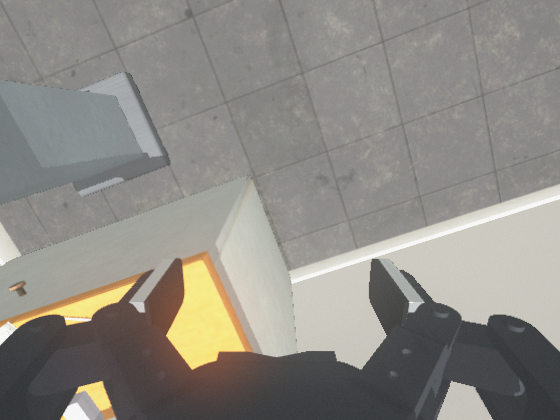

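The scene view shows the plate around (243,150), with ledges at its corners. The side view shows a small grey wedge-like thing at (400,258), and the motor at (340,195). I'll write helpers and enlarge these areas.

```bash
cat > h.py <<'E'
from station import manip
import cv2,numpy as np
def cam(n,info=None):
    c=info or manip.camera_info(n); T=np.array(c["cam_to_world"]); return c,T
def ray(n,u,v,info=None):
    c,T=cam(n,info); xd=(u-c["cx"])/c["fx"]; yd=(v-c["cy"])/c["fy"]
    x,y=xd,yd
    for _ in range(20):
        f=1+c["k1"]*(x*x+y*y); x,y=xd/f,yd/f
    return T[:3,3],T[:3,:3]@np.array([x,y,1.])
def onz(n,u,v,z,info=None):
    o,d=ray(n,u,v,info); return o+d*(z-o[2])/d[2]
def proj(n,P,info=None):
    c,T=cam(n,info); p=T[:3,:3].T@(np.array(P,float)-T[:3,3]); x,y=p[0]/p[2],p[1]/p[2]
    f=1+c["k1"]*(x*x+y*y); return np.array([c["cx"]+c["fx"]*x*f,c["cy"]+c["fy"]*y*f])
def tri(o1,d1,o2,d2):
    A=np.stack([d1,-d2],1); t=np.linalg.lstsq(A,o2-o1,rcond=None)[0]
    a,b=o1+t[0]*d1,o2+t[1]*d2; return (a+b)/2,np.linalg.norm(a-b)
def st():
    s=manip.get_state(); print({k:np.round(s[k],2).tolist() for k in("t","tcp_pos","wrist_force","width","joint_positions")}); return s
def mv(s,target,yaw=None):
    "rows in tool units to get TCP to target"
    R=np.array(s["tcp_rot"]); return (R.T@(np.array(target)-np.array(s["tcp_pos"])))/50
E
python3 - <<'E'
from h import *
for n,(x,y,w,h),f in (("scene",(130,80,200,170),4),("side",(360,220,140,70),5)):
    im=cv2.imread(f"pics/{n}0.png")[y:y+h,x:x+w]
    cv2.imwrite(f"pics/{n}0z.png",cv2.resize(im,None,fx=f,fy=f,interpolation=cv2.INTER_CUBIC)[:600,:800])
for n,u,v,z in (("side",400,250,26),("side",400,268,2),("side",180,228,15),("side",235,188,15),("scene",202,155,15),("scene",253,127,15),("scene",235,182,15),("scene",238,145,50),("scene",200,222,0)): print(n,u,v,onz(n,u,v,z).round(0))
E
```

```text
side 400 250 [ 399. -281.   26.]
side 400 268 [ 356. -284.    2.]
side 180 228 [424. 335.  15.]
side 235 188 [598. 206.  15.]
scene 202 155 [420. 326.  15.]
scene 253 127 [587. 332.  15.]
scene 235 182 [435. 193.  15.]
scene 238 145 [497. 265.  50.]
scene 200 222 [307. 151.   0.]
```

View pics/scene0z.png

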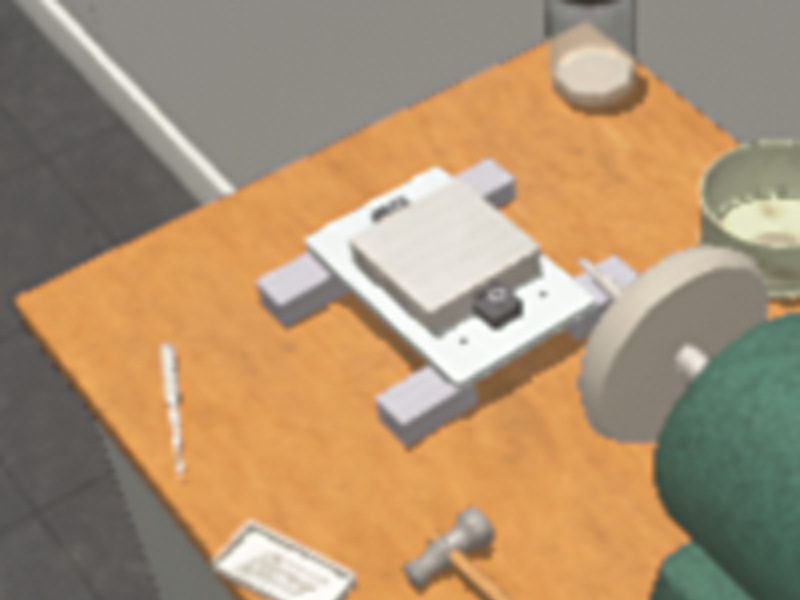

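View pics/side0z.png

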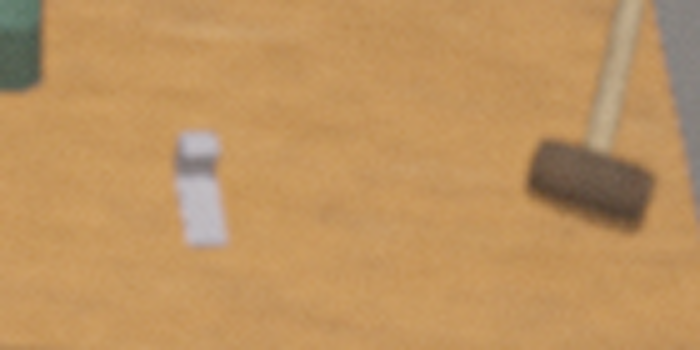

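The plate centre is about (500,265) with its yaw near 0. The wedge head is about (395,-281), nose towards the robot. I'll move over the plate for a wrist view, closing the fingers on the way.

```bash
python3 - <<'E'
from h import *
s=st(); print(mv(s,(490,265,240)))
E
```

```text
{'t': 0.15, 'tcp_pos': [211.72, 587.54, 238.68], 'wrist_force': [-0.38, -1.35, -0.63], 'width': 85.73, 'joint_positions': [-68.25, 39.52, -11.14, 89.73, 9.01, 51.71, -12.32]}
[-7.42232676 -4.18288275 -0.01968193]
```

```bash
python3 -m handwheel '{"dp":[[-1,-0.56,0],[-2,-1.1,0],[-3,-1.7,0],[-4,-2.25,0],[-5,-2.8,0],[-6,-3.4,0],[-7,-3.95,0],[-7.42,-4.18,0],[-7.42,-4.18,0],[-7.42,-4.18,0]],"twist":[-0.5,-1,-1.5,-2,-2.5,-3,-3.33,-3.33,-3.33,-3.33]}' 255 30
python3 - <<'E'
from h import *
s=st(); print(np.round(s["tcp_rot"],3).tolist())
c=manip.camera_info("wrist")
import json; json.dump({k:np.array(v).tolist() for k,v in c.items()},open("w1.json","w"))
cv2.imwrite("pics/w1.png",manip.capture("wrist")[:,:,::-1])
cv2.imwrite("pics/side1.png",manip.capture("side")[:,:,::-1])
E
```

```text
t: 1.4
tcp_pos: [488.9, 267.0, 239.2]
tcp_rot: [[-1.0, -0.005, -0.001], [-0.005, 1.0, 0.001], [0.001, 0.001, -1.0]]
wrist_force: [-0.4, -0.1, -1.2]
width: -0.2
{'t': 1.4, 'tcp_pos': [488.9, 267.04, 239.22], 'wrist_force': [-0.45, -0.12, -1.16], 'width': -0.17, 'joint_positions': [-21.27, 35.08, -19.97, 101.31, 15.62, 46.35, 41.52]}
[[-1.0, -0.005, -0.001], [-0.005, 1.0, 0.001], [0.001, 0.001, -1.0]]
```

View pics/w1.png

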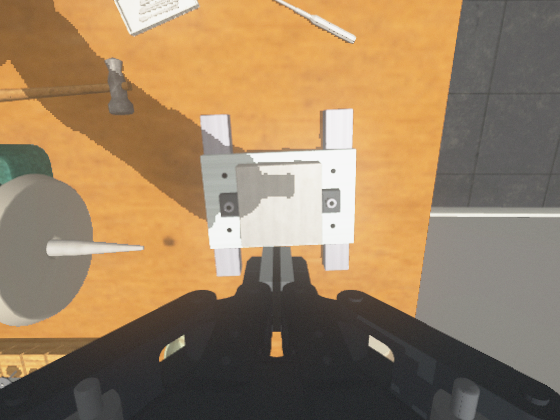

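View pics/side1.png

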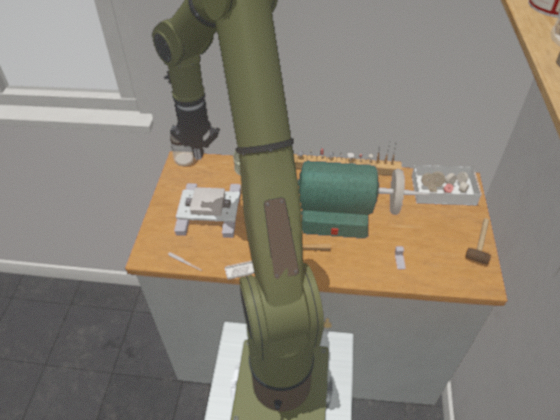

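The wrist view shows the whole plate: top-face corners at about (203,156), (355,150), (354,242) and (209,248), with ledges above (front) and below (back). The motor's wheel and its conical spindle tip at (143,248) are on the right side. Next I'll measure the plate edges.

```bash
python3 - <<'E'
from h import *
import json
im=cv2.imread("pics/w1.png")[90:290,180:380]
cv2.imwrite("pics/w1z.png",cv2.resize(im,None,fx=3,fy=3,interpolation=cv2.INTER_CUBIC))
im=cv2.imread("pics/side1.png")[170:260,150:270]
cv2.imwrite("pics/side1z.png",cv2.resize(im,None,fx=6,fy=6,interpolation=cv2.INTER_CUBIC))
c=json.load(open("w1.json"))
for z in (27,29.5,32):
    P=[onz("wrist",u,v,z,c) for u,v in((203,155),(355,150),(354,242),(209,248))]
    print(z,np.round(P,1).tolist(),[round(np.linalg.norm(P[i]-P[i-1]),1) for i in range(4)])
E
```

```text
27 [[458.3, 186.9, 27.0], [452.3, 353.1, 27.0], [560.2, 359.9, 27.0], [568.4, 187.4, 27.0]] [np.float64(110.1), np.float64(166.4), np.float64(108.1), np.float64(172.7)]
29.5 [[458.0, 187.4, 29.5], [452.0, 352.5, 29.5], [559.1, 359.2, 29.5], [567.4, 187.9, 29.5]] [np.float64(109.3), np.float64(165.2), np.float64(107.3), np.float64(171.4)]
32 [[457.7, 188.0, 32.0], [451.8, 351.9, 32.0], [558.1, 358.5, 32.0], [566.3, 188.5, 32.0]] [np.float64(108.5), np.float64(164.0), np.float64(106.6), np.float64(170.2)]
```

View pics/w1z.png

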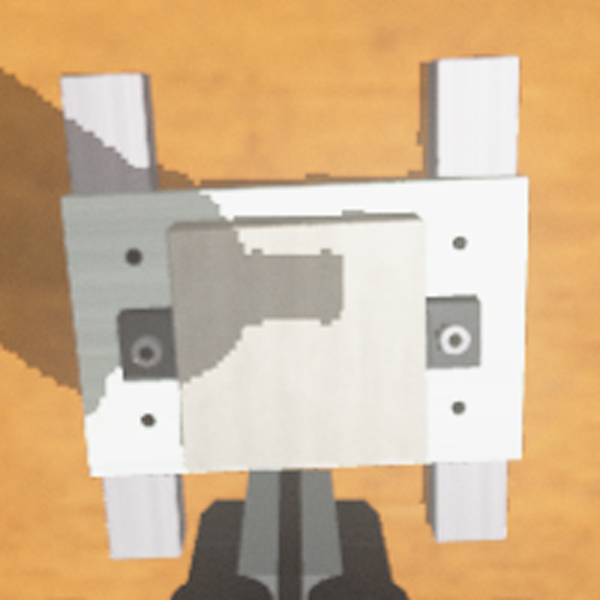

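View pics/side1z.png

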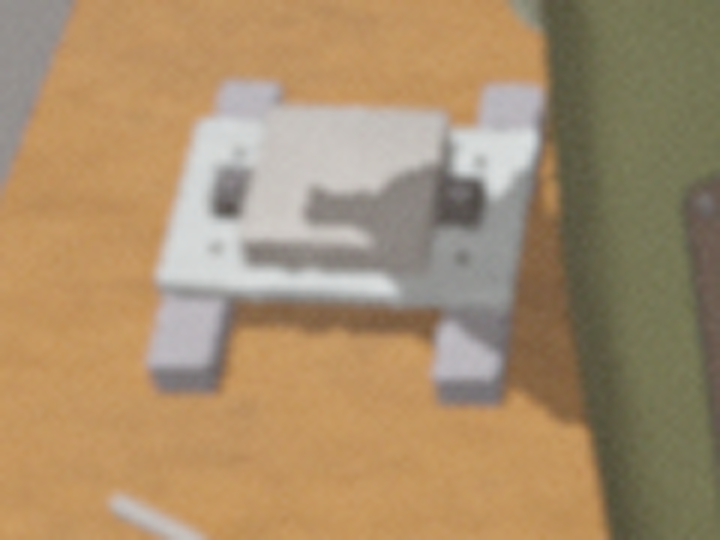

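```bash
python3 - <<'E'
from h import *
import json
c=json.load(open("w1.json"))
px=((200.7,155),(355.7,149.3),(354,242.7),(210.7,249))
loc=np.array([[-55,-85],[-55,85],[55,85],[55,-85]])
for z in (27,29.5,32):
    P=np.array([onz("wrist",u,v,z,c) for u,v in px])[:,:2]
    m=P.mean(0); A=P-m; th=np.arctan2((loc[:,0]*A[:,1]-loc[:,1]*A[:,0]).sum(),(loc*A).sum())
    R=np.array([[np.cos(th),-np.sin(th)],[np.sin(th),np.cos(th)]])
    print(z,m.round(1),np.degrees(th).round(2),"res",(A-loc@R.T).round(1).tolist())
    pc=np.array([[-45,75],[45,75],[45,-75],[-45,-75]]); print((pc@R.T+m).round(1).tolist())
for n,px in (("scene",((130+305/4,80+243/4),(130+460/4,80+383/4))),("side",((150+157/6,170+287/6),(150+510/6,170+305/6)))):
    for u,v in px: print(n,onz(n,u,v,29.5).round(1))
s=manip.get_state(); 
E
```

```text
27 [510.1 271.9] 2.69 res [[-0.9, -0.0], [0.3, -0.4], [-0.0, 0.6], [0.7, -0.2]]
[[461.7, 344.7], [551.6, 348.9], [558.6, 199.0], [468.7, 194.8]]
29.5 [509.5 271.8] 2.69 res [[-0.5, 0.6], [0.7, -0.9], [-0.4, -0.0], [0.2, 0.4]]
[[461.0, 344.6], [550.9, 348.8], [558.0, 199.0], [468.0, 194.8]]
32 [508.8 271.8] 2.69 res [[-0.1, 1.2], [1.1, -1.5], [-0.8, -0.7], [-0.2, 1.0]]
[[460.4, 344.6], [550.3, 348.8], [557.3, 199.0], [467.4, 194.8]]
scene [450.3 350.6  29.5]
scene [460.2 183.1  29.5]
side [448.7 350.2  29.5]
side [454.6 180.3  29.5]
```

The plate centre is (509.5,271.5) with yaw 2.7° and a top at about 28–30 mm. The corner residuals are under 1 mm, and the scene and side views agree within about 4 mm. First press: front left.

```bash
python3 - <<'E'
from h import *
s=st(); print(mv(s,(461,344,60)))
E
python3 -m handwheel '{"dp":[[0.28,0.8,0.8],[0.55,1.55,1.6],[0.55,1.55,2.6],[0.55,1.55,3.6],[0.55,1.55,3.6],[0.55,1.55,3.6]],"twist":[-0.2,-0.4,-0.4,-0.4,-0.4,-0.4]}'
```

```text
{'t': 1.5, 'tcp_pos': [488.75, 267.46, 239.38], 'wrist_force': [-0.01, -0.57, -0.21], 'width': -0.19, 'joint_positions': [-21.32, 35.06, -19.97, 101.31, 15.64, 46.35, 41.53]}
[0.54336852 1.53047689 3.58943401]
t: 2.25
tcp_pos: [462.5, 344.5, 60.8]
tcp_rot: [[-0.999, -0.046, 0.001], [-0.046, 0.999, 0.002], [-0.001, 0.002, -1.0]]
wrist_force: [0.4, 0.5, -0.1]
width: -0.2
```

```bash
python3 -m handwheel '{"dp":[[0.02,0,0.2],[0.02,0,0.36],[0.02,0,0.4],[0.02,0,0.4]],"twist":[0,0,0,0]}' | egrep 'tcp_pos|wrist'
python3 -m handwheel '{"dp":[[0,0,0.04],[0,0,0.04]],"twist":[0,0]}'| egrep 'tcp_pos|wrist'
python3 -m handwheel '{"dp":[[0,0,0.04],[0,0,0.04]],"twist":[0,0]}'| egrep 'tcp_pos|wrist'
```

```text
tcp_pos: [461.3, 343.0, 39.5]
wrist_force: [-1.2, -0.5, 1.8]
tcp_pos: [461.4, 343.0, 39.4]
wrist_force: [-3.5, -2.3, 18.5]
tcp_pos: [461.5, 343.1, 39.3]
wrist_force: [-5.9, -4.5, 35.1]
```

Front left is hard, with contact at TCP z≈39.5. The force built up faster than I wanted (8 N per mm of command), so I'll use finer steps from here. Next: front right, over the block.

```bash
python3 -m handwheel '{"dp":[[0,0,-0.4],[0,0,-0.9],[-0.07,-1,-0.9],[-0.14,-2,-0.9],[-0.14,-2.98,-0.9],[-0.03,-2.98,-0.7],[-0.03,-2.98,-0.5],[-0.03,-2.98,-0.5]],"twist":[0,0,0,0,0,0,0,0]}' | egrep 't:|tcp_pos|wrist'
python3 - <<'E'
from h import *
s=st();print(mv(s,(468,194.5,41.5)))
E
```

```text
t: 4.25
tcp_pos: [469.3, 195.2, 59.6]
tcp_rot: [[-0.999, -0.046, -0.001], [-0.046, 0.999, 0.0], [0.001, 0.0, -1.0]]
wrist_force: [0.4, -0.1, 0.1]
{'t': 4.25, 'tcp_pos': [469.28, 195.21, 59.65], 'wrist_force': [0.44, -0.12, 0.11], 'width': -0.22, 'joint_positions': [-21.26, 48.67, -10.72, 117.02, 28.73, 16.81, 36.58]}
[ 0.02602941 -0.01310502  0.36293427]
```

```bash
python3 -m handwheel '{"dp":[[0.03,0,0.2],[0.03,0,0.36],[0.03,0,0.37],[0.03,0,0.37]],"twist":[0,0,0,0]}' | egrep 'tcp_pos|wrist'
for i in 1 ; do python3 -m handwheel '{"dp":[[0,0,0.02],[0,0,0.02]],"twist":[0,0]}'| egrep 'tcp_pos|wrist'; done
python3 -m handwheel '{"dp":[[0,0,0.015],[0,0,0.015]],"twist":[0,0]}'| egrep 'tcp_pos|wrist'
```

```text
tcp_pos: [468.0, 194.3, 41.7]
wrist_force: [0.6, 0.4, -0.1]
tcp_pos: [468.1, 194.2, 40.9]
wrist_force: [0.7, 0.3, 0.5]
tcp_pos: [468.0, 194.2, 40.1]
wrist_force: [-0.8, -0.7, 0.1]
```

```bash
for i in 1 2 ; do python3 -m handwheel '{"dp":[[0,0,0.014],[0,0,0.014]],"twist":[0,0]}'| egrep 'tcp_pos|wrist'; done
```

```text
tcp_pos: [468.0, 194.2, 39.6]
wrist_force: [-1.0, 0.1, 2.9]
tcp_pos: [468.0, 194.2, 39.5]
wrist_force: [-1.7, -0.4, 9.9]
```

Front right is hard too (10 N, no give, same height). Next: back left.

```bash
python3 -m handwheel '{"dp":[[0,0,-0.4],[0,0,-0.9],[-0.6,0.9,-0.9],[-1.2,1.9,-0.9],[-1.8,2.9,-0.9],[-1.8,3.01,-0.8],[-1.8,3.01,-0.3],[-1.8,3.01,-0.05],[-1.8,3.01,-0.05]],"twist":[0,0,0,0,0,0,0,0,0]}' | egrep 't:|tcp_pos|wrist'
python3 - <<'E'
from h import *
for n in("scene","wrist"): 
    cv2.imwrite(f"pics/{n}2.png",manip.capture(n)[:,:,::-1])
import json
c=json.load(open("w1.json"))
print(tri(*ray("wrist",143,248,c),*ray("scene",130+582/4,80+262/4)))
st()
E
for i in 1 2 3; do python3 -m handwheel '{"dp":[[0,0,0.014],[0,0,0.014]],"twist":[0,0]}'| egrep 'tcp_pos|wrist'; done
```

```text
t: 6.88
tcp_pos: [550.2, 347.2, 40.1]
tcp_rot: [[-0.999, -0.045, -0.002], [-0.045, 0.999, -0.002], [0.002, -0.002, -1.0]]
wrist_force: [0.5, 0.5, -0.5]
(array([530.91877843, 148.84685824, 114.99605803]), np.float64(0.8425487446813504))
{'t': 6.98, 'tcp_pos': [551.33, 348.29, 41.57], 'wrist_force': [0.16, 0.66, 0.12], 'width': -0.06, 'joint_positions': [-27.94, 56.82, -15.89, 91.4, 23.5, 35.1, 36.17]}
tcp_pos: [551.5, 348.7, 41.0]
wrist_force: [-0.1, -0.2, 0.4]
tcp_pos: [551.2, 348.6, 39.8]
wrist_force: [-0.5, -0.0, 0.3]
tcp_pos: [551.3, 348.7, 39.2]
wrist_force: [0.7, 0.4, 1.6]
```

View pics/wrist2.png

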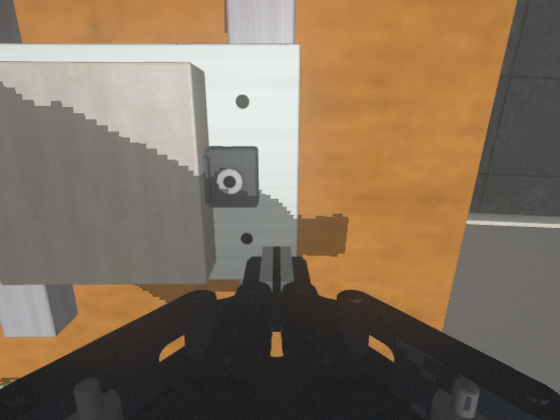

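```bash
for i in 1 2; do python3 -m handwheel '{"dp":[[0,0,0.014],[0,0,0.014]],"twist":[0,0]}'| egrep 'tcp_pos|wrist'; done
```

```text
tcp_pos: [551.3, 348.7, 38.5]
wrist_force: [-1.7, -0.7, 1.3]
tcp_pos: [551.4, 348.7, 37.8]
wrist_force: [0.3, 0.3, 2.2]
```

```bash
for i in 1 2 3; do python3 -m handwheel '{"dp":[[0,0,0.02],[0,0,0.02]],"twist":[0,0]}'| egrep 'tcp_pos|wrist'; done
```

```text
tcp_pos: [551.4, 348.8, 36.7]
wrist_force: [0.3, -0.2, 4.3]
tcp_pos: [551.5, 348.8, 36.0]
wrist_force: [0.9, 0.7, 5.0]
tcp_pos: [551.5, 348.9, 35.9]
wrist_force: [-1.1, -0.5, 10.6]
```

Back left gives: it went down 3.5 mm at about 5 N and bottomed at 10 N. The spindle tip is at (531,149,115), so I'll keep clear of it. Now up and across to the wedge.

```bash
python3 - <<'E'
from h import *
print("bowl",onz("scene",322,143,0).round(),"jar",onz("scene",277,104,0).round(), "motortop scene")
for z in (200,400,600): print(z,onz("side",505,0,z).round(),onz("side",558,130,z).round())
E
python3 -m handwheel '{"dp":[[0,0,-0.8],[0,0,-1.9],[0.1,0,-3.0],[0.5,-0.3,-4.1],[1.0,-0.9,-4.15],[1.6,-2.0,-4.15],[2.1,-3.1,-4.15],[2.6,-4.2,-4.15],[3.0,-5.3,-4.15],[3.39,-6.4,-4.15],[3.39,-7.5,-4.15],[3.39,-8.6,-4.15]],"twist":[0,0,0,0,0,0,0,0,0,0,0,0]}' 

```

```text
bowl [706. 177.   0.] jar [710. 386.   0.] motortop scene
200 [1604. -751.  200.] [ 752. -735.  200.]
400 [1148. -598.  400.] [ 484. -586.  400.]
600 [ 692. -445.  600.] [ 217. -436.  600.]
t: 10.48
tcp_pos: [400.2, -90.2, 241.9]
tcp_rot: [[-0.999, -0.045, -0.001], [-0.045, 0.999, 0.0], [0.001, 0.0, -1.0]]
wrist_force: [1.0, 0.5, 0.5]
width: -0.2
```

```bash
python3 -m handwheel '{"dp":[[0,-1,0],[0,-2,0],[0,-3,0.4],[0,-3.7,0.8],[0,-3.7,0.8],[0,-3.7,0.8]],"twist":[0,0,0,0,0,0]}' 105 
python3 - <<'E'
from h import *
s=st(); 
c=manip.camera_info("wrist")
import json; json.dump({k:np.array(v).tolist() for k,v in c.items()},open("w3.json","w"))
cv2.imwrite("pics/w3.png",manip.capture("wrist")[:,:,::-1])
E
```

```text
t: 11.22
tcp_pos: [409.1, -272.3, 201.9]
tcp_rot: [[-0.999, -0.046, -0.001], [-0.046, 0.999, 0.001], [0.001, 0.001, -1.0]]
wrist_force: [0.5, 0.8, -0.2]
width: 50.4
{'t': 11.22, 'tcp_pos': [409.1, -272.28, 201.89], 'wrist_force': [0.5, 0.83, -0.17], 'width': 50.36, 'joint_positions': [43.32, 34.28, -23.64, 114.19, 22.47, 36.04, 97.54]}
```

View pics/w3.png

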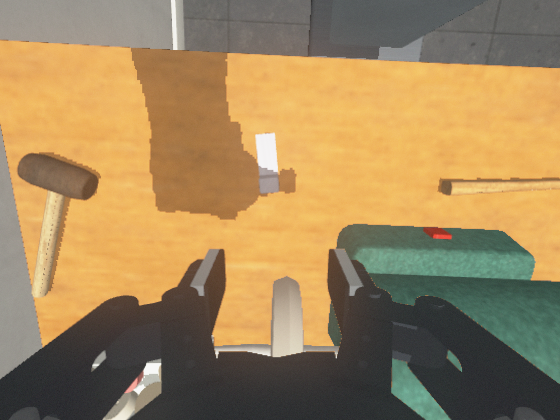

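The wedge is at about (265,160), nose up in the image (towards the robot) at (265,134) and head around (268,183). The grinding wheel stands edge-on at (287,320), at x>450. I'll zoom in on the wedge.

```bash
python3 - <<'E'
from h import *
im=cv2.imread("pics/w3.png")[120:220,220:330]
cv2.imwrite("pics/w3z.png",cv2.resize(im,None,fx=6,fy=6,interpolation=cv2.INTER_CUBIC))
E
```

```text
(no output)
```

View pics/w3z.png

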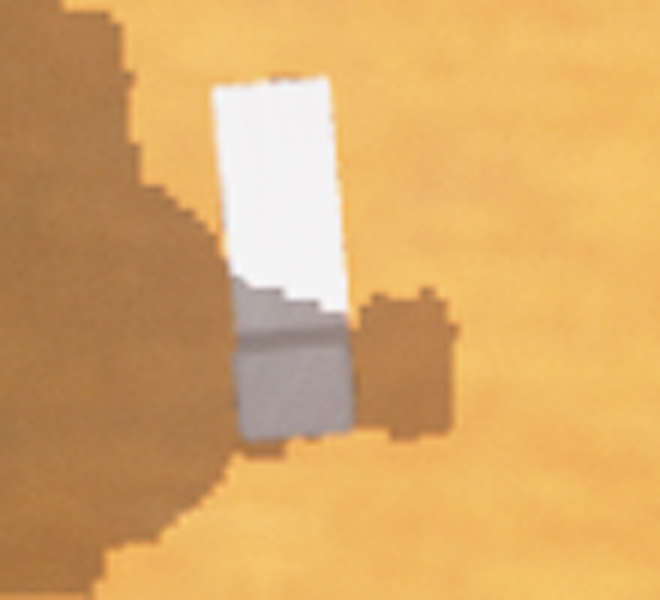

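```bash
python3 - <<'E'
from h import *
import json
c=json.load(open("w3.json"))
g=lambda u,v,z: onz("wrist",220+u/6,120+v/6,z,c)
n1,n2=g(213,88,1),g(328,77,1); 
r1,r2=g(241,441,26),g(355,429,26); f1,f2=g(237,349,26),g(352,337,26)
for p in(n1,n2,f1,f2,r1,r2): print(p.round(1))
print("nose",(n1+n2)/2,"head",(f1+f2+r1+r2)/4, np.linalg.norm(n1-n2),np.linalg.norm(r1-r2),np.linalg.norm(f1-r1))
d=(n1+n2)/2-(f1+f2+r1+r2)/4; print("len",np.linalg.norm(d[:2]),"dir",np.degrees(np.arctan2(d[1],d[0])))
d=(n1-n2); print(np.degrees(np.arctan2(d[0],-d[1])))
for u,v in((287,283),(272,350)): print("wheel",[onz("wrist",u,v,z,c).round() for z in (100,150,180)])
for n in("side",): print(onz(n,400,249,26),onz(n,401,268,1))
s=st(); h=(f1+f2+r1+r2)/4; print(mv(s,(h[0],h[1],50)))
E
```

```text
[ 356.9 -296.     1. ]
[ 354.1 -276.1    1. ]
[ 397.9 -289.3   26. ]
[ 395.  -270.2   26. ]
[ 413.6 -288.2   26. ]
[ 410.7 -269.    26. ]
nose [ 355.51253797 -286.02498057    1.        ] head [ 404.27067589 -279.18441581   26.        ] 20.066419756572703 19.416264864980477 15.79395777943856
len 49.235651097133534 dir -172.01376476980434
7.893475402943022
wheel [array([ 472., -260.,  100.]), array([ 444., -264.,  150.]), array([ 427., -266.,  180.])]
wheel [array([ 540., -270.,  100.]), array([ 497., -271.,  150.]), array([ 471., -272.,  180.])]
[ 402.58165296 -281.65643414   26.        ] [ 357.47298759 -286.54189519    1.        ]
{'t': 11.28, 'tcp_pos': [409.49, -271.98, 202.29], 'wrist_force': [0.75, 0.55, -0.07], 'width': 50.25, 'joint_positions': [43.28, 34.23, -23.66, 114.18, 22.47, 36.04, 97.54]}
[ 0.11101191 -0.14212685  3.04570933]
```

The sizes match (20 wide, 16 along, length 49). The head is at (403.6,-280) with the nose heading 188°. The side view agrees within 2 mm. Descending to grip.

```bash
python3 -m handwheel '{"dp":[[0.125,-0.16,0.9],[0.125,-0.16,1.9],[0.125,-0.16,2.8],[0.125,-0.16,3.3],[0.125,-0.16,3.6],[0.125,-0.16,3.6]],"twist":[-0.5,-0.9,-0.9,-0.9,-0.9,-0.9]}'
python3 - <<'E'
from h import *
cv2.imwrite("pics/w4.png",manip.capture("wrist")[:,:,::-1])
s=st();print(mv(s,(403.6,-280,11.5)))
E
```

```text
t: 12.02
tcp_pos: [403.8, -280.0, 21.9]
tcp_rot: [[-0.99, -0.141, -0.001], [-0.141, 0.99, 0.001], [0.001, 0.001, -1.0]]
wrist_force: [0.2, 0.5, -0.0]
width: 50.2
{'t': 12.08, 'tcp_pos': [404.12, -280.52, 22.53], 'wrist_force': [-0.61, -0.19, 0.67], 'width': 50.54, 'joint_positions': [33.94, 52.4, -7.4, 120.15, 37.32, 9.63, 90.56]}
[0.00888217 0.01173955 0.22058847]
```

View pics/w4.png

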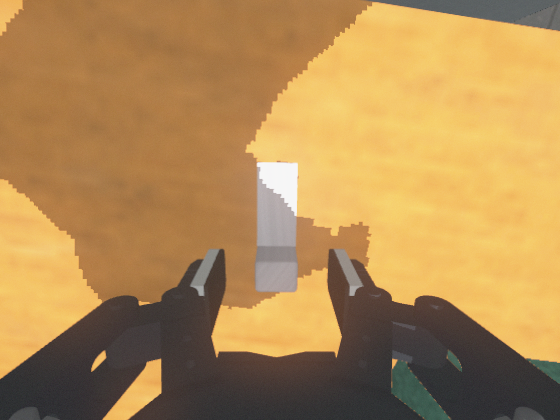

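The wedge sits centred between the pads and square to them. I'll descend 10 mm and grip.

```bash
python3 -m handwheel '{"dp":[[0,0,0.1],[0,0,0.2],[0,0,0.2]],"twist":[0,0,0]}'| egrep 'tcp_pos|wrist'
python3 -m handwheel '{"dp":[[0,0,0],[0,0,0],[0,0,0],[0,0,0],[0,0,0],[0,0,0]],"twist":[0,0,0,0,0,0]}' 255 40
python3 -m handwheel '{"dp":[[0,0,-0.4],[0,0,-0.8],[0,0,-0.8]],"twist":[0,0,0]}'
python3 - <<'E'
from h import *
cv2.imwrite("pics/w5.png",manip.capture("wrist")[:,:,::-1])
s=st()
E
```

```text
tcp_pos: [403.4, -281.7, 12.1]
wrist_force: [-0.8, 0.1, -0.4]
t: 13.2
tcp_pos: [403.5, -281.6, 12.4]
tcp_rot: [[-0.99, -0.139, 0.0], [-0.139, 0.99, -0.0], [-0.0, -0.0, -1.0]]
wrist_force: [-0.6, 1.1, 5.3]
width: 19.2
t: 13.58
tcp_pos: [404.0, -282.2, 52.8]
tcp_rot: [[-0.99, -0.138, 0.002], [-0.138, 0.99, -0.001], [-0.002, -0.001, -1.0]]
wrist_force: [-0.3, -0.1, -1.9]
width: 19.2
{'t': 13.62, 'tcp_pos': [403.72, -281.94, 52.11], 'wrist_force': [-1.04, 0.25, -1.22], 'width': 19.08, 'joint_positions': [36.35, 49.11, -11.09, 119.84, 36.28, 14.2, 91.56]}
```

View pics/w5.png

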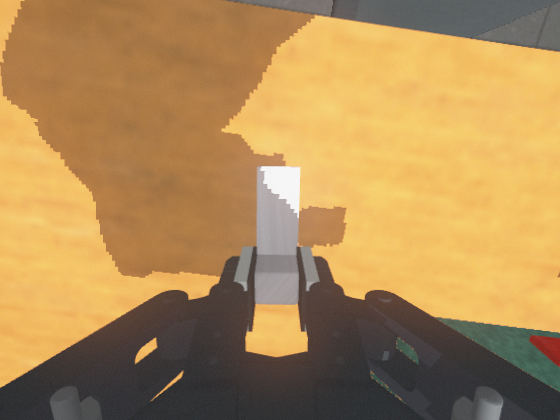

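The wedge is held square (width 19.1). I'll carry it high over to behind the back-left corner, turning to the plate's yaw.

```bash
python3 -m handwheel '{"dp":[[0,0,-1],[0,0,-2],[0,0.2,-3],[0,0.8,-3.95],[-0.3,1.8,-3.95],[-0.6,2.8,-3.95],[-1,3.8,-3.95],[-1.5,4.8,-3.95],[-2.0,5.8,-3.95],[-2.5,6.8,-3.95],[-3.0,7.8,-3.95],[-3.6,8.8,-3.95]],"twist":[0,0,0,0,0,0.2,0.4,0.6,0.7,0.87,0.87,0.87]}'
python3 - <<'E'
from h import *
s=st();print(mv(s,(624,345,190)))
E
```

```text
t: 15.12
tcp_pos: [520.6, 180.3, 248.1]
tcp_rot: [[-0.999, -0.048, -0.002], [-0.048, 0.999, -0.002], [0.002, -0.001, -1.0]]
wrist_force: [0.7, 0.5, -1.6]
width: 18.8
{'t': 15.12, 'tcp_pos': [520.64, 180.31, 248.13], 'wrist_force': [0.74, 0.49, -1.62], 'width': 18.82, 'joint_positions': [-8.44, 34.7, -25.55, 101.45, 19.22, 48.34, 49.78]}
[-2.2253358   3.19255943  1.15310323]
```

```bash
python3 -m handwheel '{"dp":[[-0.7,0.9,0],[-1.4,1.8,0],[-2.0,2.6,0],[-2.23,3.19,0.6],[-2.23,3.19,1.4],[-2.23,3.19,2.0],[-2.23,3.19,2.0],[-2.23,3.19,2.0]],"twist":[0,0,0,0,0,0,0,0]}'
python3 - <<'E'
from h import *
s=st()
c=manip.camera_info("wrist")
import json; json.dump({k:np.array(v).tolist() for k,v in c.items()},open("w6.json","w"))
cv2.imwrite("pics/w6.png",manip.capture("wrist")[:,:,::-1])
cv2.imwrite("pics/scene6.png",manip.capture("scene")[40:240,130:390,::-1].repeat(3,0).repeat(3,1))
E
```

```text
t: 16.12
tcp_pos: [624.9, 344.1, 150.1]
tcp_rot: [[-0.999, -0.048, 0.001], [-0.048, 0.999, 0.001], [-0.001, 0.001, -1.0]]
wrist_force: [0.3, 0.2, 0.0]
width: 19.3
{'t': 16.12, 'tcp_pos': [624.94, 344.08, 150.09], 'wrist_force': [0.28, 0.23, 0.04], 'width': 19.33, 'joint_positions': [-22.18, 53.26, -22.2, 76.41, 21.85, 54.44, 43.74]}
```

View pics/w6.png

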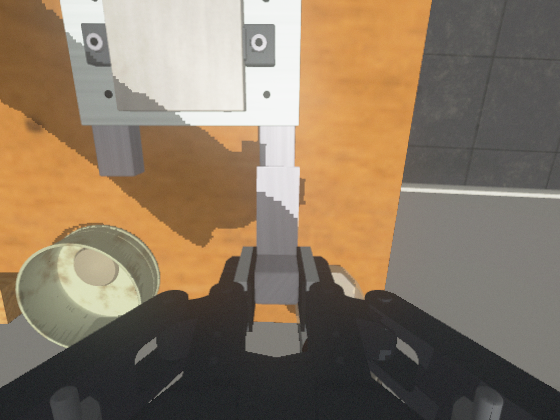

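View pics/scene6.png

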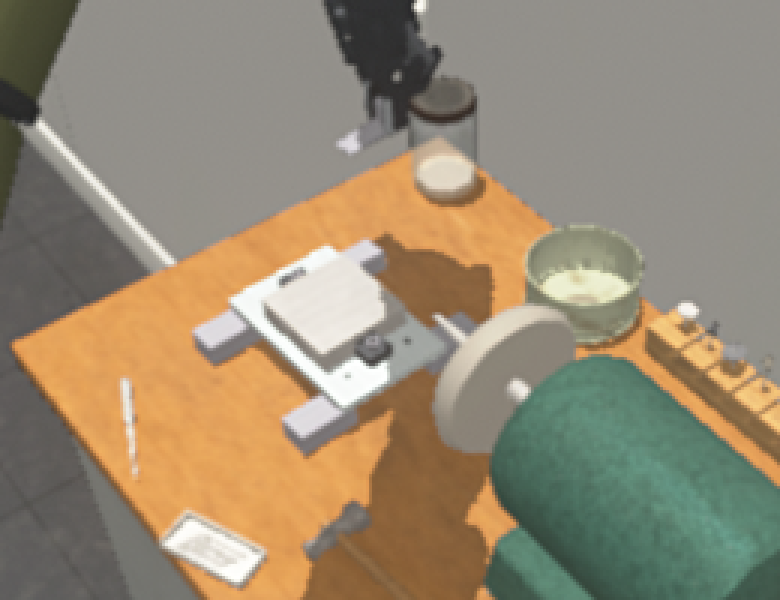

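```bash
python3 - <<'E'
from h import *
import json
im=cv2.imread("pics/w6.png")[90:310,60:360]
cv2.imwrite("pics/w6z.png",cv2.resize(im,None,fx=2.66,fy=2.66,interpolation=cv2.INTER_CUBIC))
im=cv2.imread("pics/w6.png")[110:190,240:320]
cv2.imwrite("pics/w6y.png",cv2.resize(im,None,fx=7,fy=7,interpolation=cv2.INTER_CUBIC))
b=onz("scene",278,100,0); print("jar",b.round())
for z in(60,80,100,120): print(z,proj("scene",(b[0],b[1],z)))
c=json.load(open("w6.json")); print(onz("wrist",340,285,5,c).round(), onz("wrist",356,285,5,c).round())
E
```

```text
jar [724. 399.   0.]
60 [277.50670193  83.25465038]
80 [277.33465373  77.41075135]
100 [277.1585951   71.42868292]
120 [276.97839775  65.30393493]
[712. 412.   5.] [712. 428.   5.]
```

View pics/w6z.png

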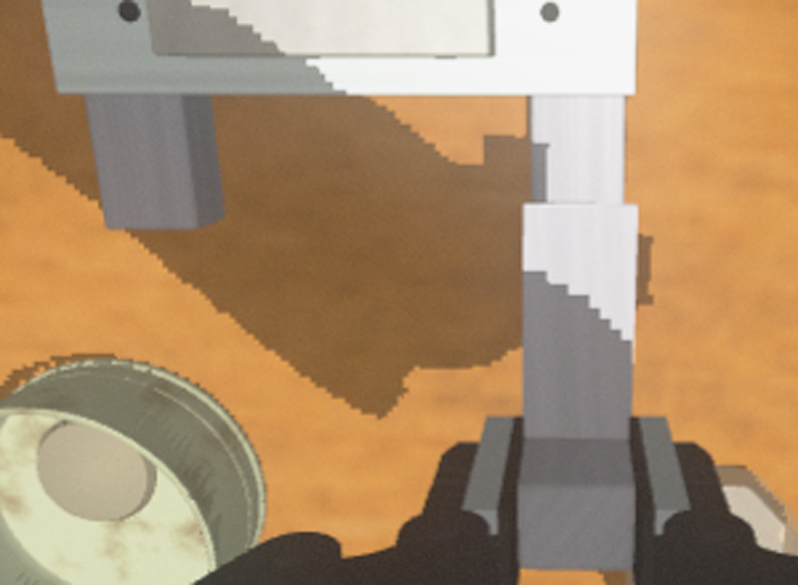

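View pics/w6y.png

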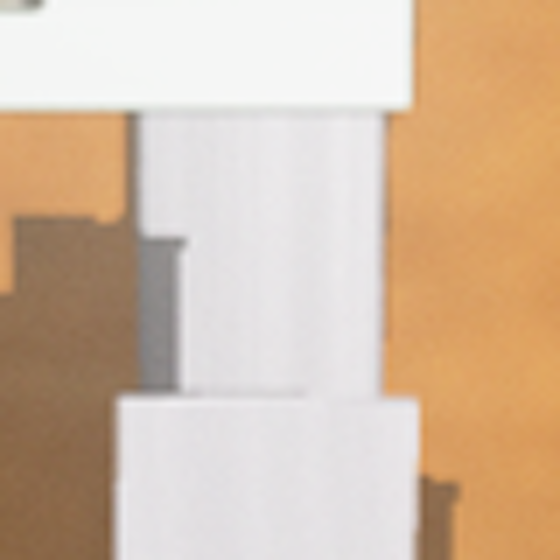

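```bash
python3 - <<'E'
from h import *
import json
c=json.load(open("w6.json"))
w=lambda u,v,z: onz("wrist",u,v,z,c)
for z in(16.5,18):
    a,b=w(259.7,131.4,z),w(295,131.4,z); print("ledge",z,a.round(1),b.round(1),np.linalg.norm(a-b).round(1))
    a,b=w(259.9,160,z),w(294.5,160,z); print("ledge",z,a.round(1),b.round(1),np.linalg.norm(a-b).round(1))
print("edge at corner, at left",w(298.9,125.3,31.3).round(1),w(60+58/2.66,90+95/2.66,31.3).round(1),w(60+635/2.66,90+95/2.66,31.3).round(1))
print("edge over wedge line", w(278,125.3,31.3).round(1))
a,b=w(256.7,166.7,150.1-12.3+1.5),w(299.8,166.7,150.1-12.3+1.5); print("nose",a.round(1),b.round(1),np.linalg.norm(a-b))
E
```

```text
ledge 16.5 [566.5 327.6  16.5] [565.2 356.9  16.5] 29.3
ledge 16.5 [590.2 328.6  16.5] [588.8 358.   16.5] 29.5
ledge 18 [566.5 327.7  18. ] [565.1 356.8  18. ] 29.1
ledge 18 [590.  328.6  18. ] [588.6 357.9  18. ] 29.3
edge at corner, at left [559.8 358.7  31.3] [568.3 190.3  31.3] [560.1 358.6  31.3]
edge over wedge line [560.6 342.5  31.3]
nose [576.9 332.6 139.3] [576.  352.6 139.3] 19.952589743151805
```

The wedge line is good: nose at (576.4,342.6), ledge centreline y≈342.7 there, and plate edge at x=560.6 (16 mm ahead). The jar is 60 mm or more clear behind. I'll lower it onto the ledge.

```bash
python3 -m handwheel '{"dp":[[0,0,0.8],[0,0,1.6],[0,0,2.1],[0,0,2.3],[0,0,2.32],[0,0,2.32]],"twist":[0,0,0,0,0,0]}'| egrep 't:|tcp_pos|wrist'
python3 -m handwheel '{"dp":[[0,0,0.02],[0,0,0.02]],"twist":[0,0]}'| egrep 'tcp_pos|wrist'
python3 -m handwheel '{"dp":[[0,0,0.02],[0,0,0.02]],"twist":[0,0]}'| egrep 'tcp_pos|wrist'
python3 - <<'E'
from h import *
st()
E
```

```text
t: 16.98
tcp_pos: [625.5, 344.4, 35.4]
tcp_rot: [[-0.999, -0.048, 0.002], [-0.048, 0.999, 0.002], [-0.003, 0.002, -1.0]]
wrist_force: [-0.1, -0.5, -1.4]
tcp_pos: [624.8, 343.9, 33.3]
wrist_force: [-0.5, -0.8, -1.9]
tcp_pos: [624.4, 343.7, 31.5]
wrist_force: [1.2, -0.3, -1.7]
{'t': 17.48, 'tcp_pos': [624.39, 343.66, 31.54], 'wrist_force': [1.24, -0.35, -1.71], 'width': 19.02, 'joint_positions': [-23.29, 61.64, -19.54, 79.04, 25.24, 43.64, 41.05]}
```

```bash
for i in 1 2 3; do python3 -m handwheel '{"dp":[[0,0,0.012],[0,0,0.012]],"twist":[0,0]}'| egrep 'tcp_pos|wrist'; done
```

```text
tcp_pos: [624.4, 343.6, 30.9]
wrist_force: [0.4, -0.0, -0.6]
tcp_pos: [624.5, 343.6, 30.4]
wrist_force: [-0.4, -0.3, -1.1]
tcp_pos: [624.5, 343.7, 29.8]
wrist_force: [0.0, 0.2, -1.5]
```

```bash
for i in 1 2 ; do python3 -m handwheel '{"dp":[[0,0,0.012],[0,0,0.012]],"twist":[0,0]}'| egrep 'tcp_pos|wrist'; done
```

```text
tcp_pos: [624.6, 343.7, 29.6]
wrist_force: [-0.2, -1.0, 1.6]
tcp_pos: [624.6, 343.7, 29.5]
wrist_force: [-1.2, -1.8, 5.6]
```

Contact came at TCP z≈29.6, so the ledge top is at about 17.2 mm, which is the expected height. The head is still past the ledge's end, so I'll keep hold, ease the load, and slide in.

```bash
python3 -m handwheel '{"dp":[[0,0,-0.012],[0.08,0,-0.012],[0.16,0,-0.012],[0.24,0,-0.012],[0.28,0,-0.012],[0.28,0,-0.012]],"twist":[0,0,0,0,0,0]}'| egrep 't:|tcp_pos|wrist'
python3 -m handwheel '{"dp":[[0.1,0,0],[0.16,0,0],[0.16,0,0]],"twist":[0,0,0]}'| egrep 'tcp_pos|wrist'

```

```text
t: 19.48
tcp_pos: [610.6, 343.3, 29.7]
tcp_rot: [[-0.999, -0.048, 0.001], [-0.048, 0.999, 0.001], [-0.001, 0.001, -1.0]]
wrist_force: [2.7, 0.3, 4.6]
tcp_pos: [602.5, 342.8, 29.7]
wrist_force: [3.6, -0.5, 6.0]
```

```bash
python3 -m handwheel '{"dp":[[0,0,-0.012],[0.06,0,-0.012],[0.08,0,-0.012]],"twist":[0,0,0]}'| egrep 'tcp_pos|wrist'
python3 -m handwheel '{"dp":[[0.05,0,0],[0.05,0,0]],"twist":[0,0]}'| egrep 'tcp_pos|wrist'

```

```text
tcp_pos: [598.0, 342.4, 29.7]
wrist_force: [2.6, 0.4, 3.5]
tcp_pos: [595.3, 342.2, 29.7]
wrist_force: [1.0, -1.3, 3.7]
```

```bash
python3 -m handwheel '{"dp":[[0,0,-0.01],[0.02,0,-0.01],[0.02,0,-0.01]],"twist":[0,0,0]}'| egrep 'tcp_pos|wrist'
for i in 1 2 3; do python3 -m handwheel '{"dp":[[0.01,0,0],[0.01,0,0]],"twist":[0,0]}'| egrep 'tcp_pos|wrist';done

```

```text
tcp_pos: [594.0, 342.0, 29.7]
wrist_force: [0.9, 0.7, -0.5]
tcp_pos: [594.0, 342.1, 30.0]
wrist_force: [-0.1, -0.3, -0.5]
tcp_pos: [593.8, 342.1, 30.2]
wrist_force: [-0.5, 1.4, -1.2]
tcp_pos: [593.7, 342.2, 30.3]
wrist_force: [-0.1, 0.4, -2.1]
```

```bash
python3 -m handwheel '{"dp":[[0,0,0.008],[0,0,0.008]],"twist":[0,0]}'| egrep 'tcp_pos|wrist'
for i in 1 2 3; do python3 -m handwheel '{"dp":[[0.01,0,0],[0.01,0,0]],"twist":[0,0]}'| egrep 'tcp_pos|wrist';done

```

```text
tcp_pos: [593.4, 342.3, 30.0]
wrist_force: [-0.7, 0.1, -0.6]
tcp_pos: [592.9, 342.3, 30.0]
wrist_force: [-0.6, -0.6, -1.2]
tcp_pos: [592.5, 342.2, 30.0]
wrist_force: [0.7, 0.5, 0.1]
tcp_pos: [592.0, 342.1, 30.0]
wrist_force: [-0.4, 0.4, -1.1]
```

```bash
for i in 1 2 3 4; do python3 -m handwheel '{"dp":[[0.012,0,0],[0.012,0,0]],"twist":[0,0]}'| egrep 'tcp_pos|wrist';done

```

```text
tcp_pos: [591.4, 342.1, 29.9]
wrist_force: [-0.4, -0.4, -1.2]
tcp_pos: [590.9, 342.1, 29.9]
wrist_force: [0.9, -0.1, -2.4]
tcp_pos: [590.4, 342.0, 29.9]
wrist_force: [0.3, -0.2, -2.5]
tcp_pos: [589.8, 342.0, 29.9]
wrist_force: [0.4, 0.6, -2.7]
```

```bash
for i in 1 2 3 ; do python3 -m handwheel '{"dp":[[0.01,0,0],[0.01,0,0]],"twist":[0,0]}'| egrep 'tcp_pos|wrist';done

```

```text
tcp_pos: [589.3, 341.9, 29.9]
wrist_force: [1.7, 0.6, -3.4]
tcp_pos: [589.0, 341.9, 29.9]
wrist_force: [2.5, -0.3, -3.7]
tcp_pos: [588.8, 341.9, 30.0]
wrist_force: [4.9, 0.0, -4.3]
```

It meets the plate at head x≈589 (4.9 N), but the grip is carrying some of the vertical load. I'll let go so the wedge sits on the ledge, then give the final push from behind with closed fingers.

```bash
python3 -m handwheel '{"dp":[[0,0,0],[0,0,0],[0,0,0]],"twist":[0,0,0]}' 140 | egrep 't:|tcp_pos|wrist|width'
python3 -m handwheel '{"dp":[[0,0,-0.4],[0,0,-0.9],[0,0,-1],[0,0,-1]],"twist":[0,0,0,0]}' | egrep 't:|tcp_pos|wrist|width'
python3 - <<'E'
from h import *
s=st()
c=manip.camera_info("wrist")
import json; json.dump({k:np.array(v).tolist() for k,v in c.items()},open("w7.json","w"))
cv2.imwrite("pics/w7.png",manip.capture("wrist")[:,:,::-1])
E
```

```text
t: 24.72
tcp_pos: [587.5, 342.3, 30.1]
tcp_rot: [[-0.999, -0.048, -0.001], [-0.048, 0.999, 0.0], [0.001, 0.0, -1.0]]
wrist_force: [0.2, -0.4, -0.1]
width: 38.7
t: 25.22
tcp_pos: [588.3, 342.0, 80.6]
tcp_rot: [[-0.999, -0.048, 0.001], [-0.048, 0.999, 0.001], [-0.001, 0.0, -1.0]]
wrist_force: [-0.6, -0.8, -0.7]
width: 38.3
{'t': 25.22, 'tcp_pos': [588.33, 342.04, 80.65], 'wrist_force': [-0.59, -0.82, -0.71], 'width': 38.33, 'joint_positions': [-23.99, 55.7, -20.03, 85.26, 24.36, 43.32, 38.94]}
```

View pics/w7.png

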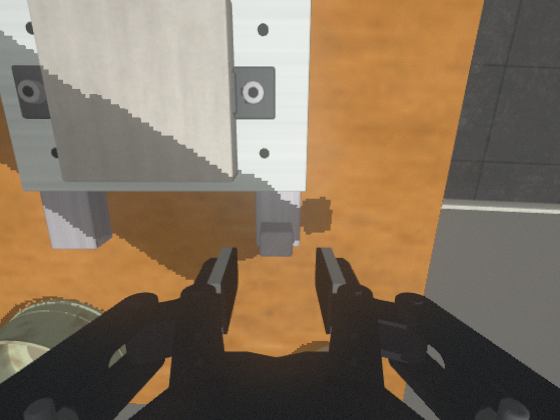

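The wedge stands by itself on the ledge under the back-left corner, with its head at (277,240). Now I'll close the fingers, go behind it and push.

```bash
python3 -m handwheel '{"dp":[[-0.4,0,0],[-0.58,0,0],[-0.58,0,0],[-0.58,0,0]],"twist":[0,0,0,0]}' 255 | egrep 't:|tcp_pos|wrist|width'
python3 -m handwheel '{"dp":[[0,0,0.4],[0,0,0.8],[0,0,1],[0,0,1.0]],"twist":[0,0,0,0]}' | egrep 't:|tcp_pos|wrist|width'
python3 -m handwheel '{"dp":[[0.03,0,0],[0.06,0,0],[0.06,0,0]],"twist":[0,0,0]}' | egrep 't:|tcp_pos|wrist|width'

```

```text
t: 25.78
tcp_pos: [616.1, 343.4, 79.5]
tcp_rot: [[-0.999, -0.049, -0.001], [-0.049, 0.999, -0.0], [0.001, -0.0, -1.0]]
wrist_force: [-0.6, 0.4, -0.8]
width: 0.0
t: 26.28
tcp_pos: [616.2, 342.8, 28.3]
tcp_rot: [[-0.999, -0.048, -0.002], [-0.048, 0.999, -0.001], [0.002, -0.001, -1.0]]
wrist_force: [-0.2, 0.8, -0.4]
width: -0.1
t: 26.65
tcp_pos: [614.2, 343.5, 30.6]
tcp_rot: [[-0.999, -0.048, 0.001], [-0.048, 0.999, 0.001], [-0.001, 0.001, -1.0]]
wrist_force: [0.3, 0.2, -0.3]
width: -0.2
```

```bash
for i in 1 2 3 4 5 ; do python3 -m handwheel '{"dp":[[0.02,0,0],[0.02,0,0]],"twist":[0,0]}'| egrep 'tcp_pos|wrist';done

```

```text
tcp_pos: [613.1, 343.2, 30.1]
wrist_force: [0.2, -0.5, -0.2]
tcp_pos: [612.0, 343.1, 29.9]
wrist_force: [-0.3, -0.8, -0.3]
tcp_pos: [611.0, 343.1, 29.9]
wrist_force: [1.2, 0.1, -0.8]
tcp_pos: [610.1, 343.0, 30.0]
wrist_force: [-0.6, 0.3, -0.6]
tcp_pos: [609.9, 343.0, 30.2]
wrist_force: [2.9, 0.6, -0.5]
```

```bash
for i in 1 2 ; do python3 -m handwheel '{"dp":[[0.006,0,0],[0.006,0,0]],"twist":[0,0]}'| egrep 'tcp_pos|wrist';done

```

```text
tcp_pos: [609.8, 343.0, 30.3]
wrist_force: [3.5, -0.1, 0.1]
tcp_pos: [609.8, 343.0, 30.4]
wrist_force: [5.2, 1.0, 0.4]
```

```bash
for i in 1 ; do python3 -m handwheel '{"dp":[[0.004,0,0],[0.004,0,0],[0.004,0,0]],"twist":[0,0,0]}'| egrep 'tcp_pos|wrist';done
python3 - <<'E'
from h import *
for i in range(3): st()
E
```

```text
tcp_pos: [609.8, 343.0, 30.4]
wrist_force: [6.3, 0.9, -0.7]
{'t': 28.78, 'tcp_pos': [609.78, 343.05, 30.42], 'wrist_force': [6.28, 0.93, -0.66], 'width': -0.0, 'joint_positions': [-23.89, 60.78, -19.03, 82.02, 25.59, 41.33, 39.55]}
{'t': 28.78, 'tcp_pos': [609.78, 343.05, 30.42], 'wrist_force': [6.28, 0.93, -0.66], 'width': -0.0, 'joint_positions': [-23.89, 60.78, -19.03, 82.02, 25.59, 41.33, 39.55]}
{'t': 28.78, 'tcp_pos': [609.78, 343.05, 30.42], 'wrist_force': [6.28, 0.93, -0.66], 'width': -0.0, 'joint_positions': [-23.89, 60.78, -19.03, 82.02, 25.59, 41.33, 39.55]}
```

It's snug at 6.3 N with no further travel. I'll back off and press the back-left corner again.

```bash
python3 -m handwheel '{"dp":[[-0.1,0,0],[-0.2,0,0],[-0.2,0,-0.7],[-0.2,0,-1.1],[0.5,0.08,-1.1],[1.16,0.17,-1.1],[1.16,0.17,-0.7],[1.16,0.17,-0.35],[1.16,0.17,-0.25],[1.16,0.17,-0.25]],"twist":[0,0,0,0,0,0,0,0,0,0]}' | egrep 't:|tcp_pos|wrist|width'
python3 -m handwheel '{"dp":[[0,0,0],[0,0,0]],"twist":[0,0]}'| egrep 'tcp_pos|wrist'
for i in 1 2 3; do python3 -m handwheel '{"dp":[[0,0,0.012],[0,0,0.012]],"twist":[0,0]}'| egrep 'tcp_pos|wrist'; done
```

```text
t: 30.02
tcp_pos: [550.5, 348.0, 41.6]
tcp_rot: [[-0.999, -0.047, -0.0], [-0.047, 0.999, -0.001], [0.0, -0.001, -1.0]]
wrist_force: [0.9, -1.1, -0.3]
width: 0.2
tcp_pos: [550.4, 348.8, 43.0]
wrist_force: [-0.1, -0.2, 0.2]
tcp_pos: [550.0, 348.7, 42.0]
wrist_force: [0.5, 0.9, 0.4]
tcp_pos: [549.9, 348.6, 41.2]
wrist_force: [-0.1, -0.4, 0.6]
tcp_pos: [549.9, 348.6, 40.6]
wrist_force: [-0.8, 0.1, 0.5]
```

```bash
for i in 1 2 3; do python3 -m handwheel '{"dp":[[0,0,0.012],[0,0,0.012]],"twist":[0,0]}'| egrep 'tcp_pos|wrist'; done
```

```text
tcp_pos: [549.9, 348.6, 40.0]
wrist_force: [0.4, -0.0, -0.9]
tcp_pos: [550.0, 348.7, 39.6]
wrist_force: [-0.5, -0.2, 1.1]
tcp_pos: [550.0, 348.6, 39.5]
wrist_force: [-1.9, -0.9, 6.3]
```

```bash
for i in 1; do python3 -m handwheel '{"dp":[[0,0,0.008],[0,0,0.008]],"twist":[0,0]}'| egrep 'tcp_pos|wrist'; done
python3 -m handwheel '{"dp":[[0,0,0],[0,0,0],[0,0,0]],"twist":[0,0,0]}'| egrep 'tcp_pos|wrist'
```

```text
tcp_pos: [550.0, 348.7, 39.5]
wrist_force: [-1.4, -1.3, 8.3]
tcp_pos: [550.0, 348.7, 39.5]
wrist_force: [-2.1, -1.0, 7.8]
```

```bash
python3 -m handwheel '{"dp":[[0,0,0.008],[0,0,0.008]],"twist":[0,0]}'| egrep 'tcp_pos|wrist'
python3 -m handwheel '{"dp":[[0,0,-0.4],[0,0,-1],[0,0,-2],[0.3,0,-3],[0.3,0,-3],[0.3,0,-3]],"twist":[0,0,0,0,0,0]}'| egrep 't:|tcp_pos|wrist'
python3 - <<'E'
from h import *
s=st()
c=manip.camera_info("wrist")
import json; json.dump({k:np.array(v).tolist() for k,v in c.items()},open("w8.json","w"))
im=manip.capture("wrist")[:,:,::-1]; cv2.imwrite("pics/w8.png",im)
cv2.imwrite("pics/scene8.png",manip.capture("scene")[60:230,130:330,::-1].repeat(3,0).repeat(3,1))
E
```

```text
tcp_pos: [550.0, 348.7, 39.4]
wrist_force: [-2.0, -1.1, 9.5]
t: 33.4
tcp_pos: [535.0, 347.5, 188.4]
tcp_rot: [[-0.999, -0.048, 0.0], [-0.048, 0.999, -0.0], [-0.0, -0.0, -1.0]]
wrist_force: [-0.3, -0.0, -0.5]
{'t': 33.4, 'tcp_pos': [535.04, 347.55, 188.38], 'wrist_force': [-0.25, -0.03, -0.51], 'width': -0.57, 'joint_positions': [-25.04, 44.99, -22.6, 89.81, 20.99, 49.43, 37.3]}
```

View pics/w8.png

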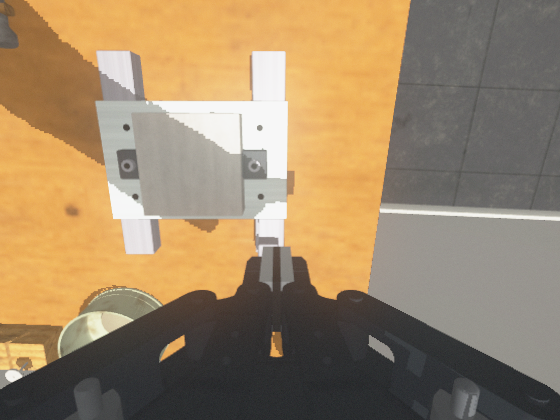

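View pics/scene8.png

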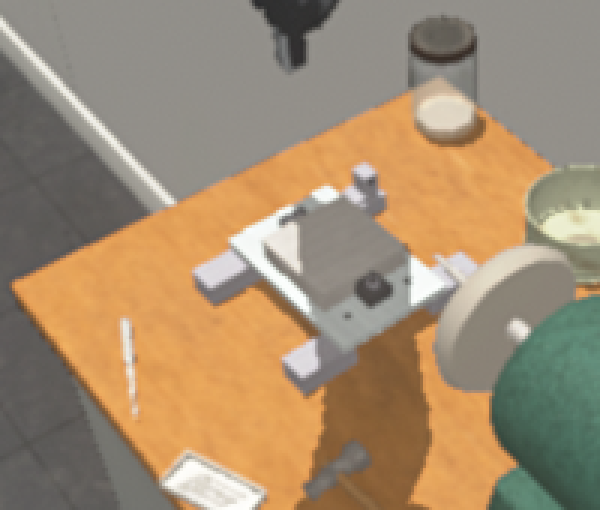

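The plate sits as before, with the wedge upright on the back-left ledge; nothing else has shifted. A quick check of the plate's pose against the start:

```bash
python3 - <<'E'
from h import *
import json
c=json.load(open("w8.json"))
P=np.array([onz("wrist",u,v,31,c) for u,v in((97,101),(288,101.5),(287,218),(113,218))])[:,:2]
print(P.round(1).tolist(),P.mean(0)); e=P[1]-P[0]; f=P[2]-P[3]; print(np.degrees(np.arctan2(-e[0],e[1])),np.degrees(np.arctan2(-f[0],f[1])))
s=st(); manip.close_job()
E
```

```text
[[458.8, 186.5], [450.9, 353.9], [558.7, 359.2], [566.6, 189.8]] [508.73660223 272.34280617]
2.6779557442649002 2.6825706676484224
{'t': 33.5, 'tcp_pos': [534.68, 347.06, 186.91], 'wrist_force': [0.58, 0.14, -0.38], 'width': 0.09, 'joint_positions': [-25.04, 45.1, -22.57, 89.84, 20.99, 49.43, 37.29]}
the job is handed in; nothing more can be done
```

The job is handed in at 33.5 s: the back left corner was the one that gave, and the wedge is now snug under it.

- **Finding the corner:** I pressed front left, front right and back left in turn. Back left went down 3.5 mm at about 5 N; the other two did not give. I did not press back right, because I had already found the soft corner.
- **Wedge:** I slid it in from behind, let go of it, then pushed it home from behind with the closed fingers to 6.3 N. It did not move any further at that force.
- **Check press:** Back left took 9.5 N without giving. The fingers met it at the same height as before (about 39.5 mm), so the plate was not measurably lifted. That is slightly less than the 10.6 N peak of the first press there.
- **Plate:** It measures at the same place within 1 mm and the same yaw (2.7°). Nothing else looked moved in the last pictures, and the arm was clear at hand-in.

One press was not light: the first, on front left, reached about 35 N because my steps were too coarse. I used finer steps after that.

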